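Swap the colour-test strip under the sprung arm

ROBOT

A 6-joint arm with a two-finger parallel gripper is mounted at the origin on the work surface. World frame = base frame: x ahead of the robot, y to its left, z up, the work surface at z = 0. Lengths are in m, angles in rad, forces in N, time in s.
With the tool pointing down it reaches from about 0.35 to 0.775 m from the base axis. Payload 5.5 kg.
Tool frame: the origin (TCP) lies between the finger pads; the fingertips stand 8 mm ahead of it and the grasp point (between the pads) lies 11 mm behind it; z points along the fingers, y is the line along which they close (so a half turn about z gives the same grasp; the last joint's range is limited). The gripper opens to 85 mm and grips with 20 to 120 N. Pads are 22 mm wide; open, the fingers measure 114 mm over their backs; the gripper's body (76 mm by 85 mm) begins 54 mm behind the grasp point. The pads swing forward as they close: fully open they stand 13 mm farther back than shut.
Start: joints at [-0.14, 0.313, 0.046, 1.304, 0, 1.431], TCP at [0.575, -0, 0.239] pointing down, gripper open.
Joint ranges: [-2.76, 2.76], [-0.86, 1.69], [-1.03, 1.26], [-2.2, 2.34], [-1.47, 1.5], [-3.14, 3.14]. Speed limits (rad/s): [2.57, 2.57, 3.14, 3.14, 3.14, 3.14].

INTERFACE

Orientations are given as a unit quaternion [w, x, y, z].
In Python, from workcell import status, vision, job gives the robot as it stands. The module is installed in compiled form; this text tells all that it offers.
- The arm moves only by the tool apply_moves, never from a script. Its argument "moves" is one flat list of numbers, 6 for each row, row after row: the shift along the world's x, y, z in units of 25 mm (1.0 is 25 mm), then the turn, a rotation vector about the world's x, y, z in rad. In form: [x, y, z, rx, ry, rz, x, y, z, rx, ry, rz, ...]. A call has 1 to 20 rows; each row is the pose to reach, as a shift and turn from the pose commanded when the call began; what a row does not reach only later rows make up. A row lasts 1/12 s, in which the tool goes at most 41.7 mm and 7.16 degrees, less where a joint would pass 70% of its speed; a pose out of reach is approached as far as the arm can. A call with a gripper value outside its range is refused whole. "claw" is the opening in per cent of the stroke, from 0 (shut) to 100 (fully open), set as the call begins (left out, the last holds). The fingers move at their own pace and stop on an object; "newtons" is the grip in N (left out, the last holds). Time passes only in rows, so rows that repeat a pose let the fingers close. It gives the time, the measured TCP pose, the force, the opening and the grip force at its end, in the units of the state.
- status.get_state(): the state, without advancing time (a new reading comes with each control period).
- vision.read_camera(name): name is "scene" or "side" or "wrist"; returns a dict with "image" (480x640x3 uint8, blue, green, red), "camera_matrix" (3x3 intrinsics, pixels), "camera_from_world" (4x4, takes a point from world to camera coordinates). Camera axes: x right, y down, z forward; pixel columns grow to the right and rows downward; lengths in m; the calibration is good to about 2 mm. A picture is of the moment at which its call begins. There is no depth.
- job.hand_in(): hands the job in; it is judged then, once.
The state is a dict: "clock": time; "joint_pos": joint angles; "qvel": joint speeds; "tau": joint torques, N m; "tcp_pos": TCP position; "orientation": TCP orientation; "wrist_force": force on the tool from outside, world axes, zero at the start; "ft_torque": the same for the moment, N m; "finger_gap": finger opening in m; "grip_force": force on a finger pad.
Only numpy, scipy, OpenCV 4.12 (cv2) and the standard library are available. Lean on these libraries where they do the work, as an engineer would, in place of code of your own. Each camera call takes 0.05 s, during which the arm holds its last target. There are 200 camera calls.

TASK

Swap the colour-test strip on the pile: draw the red strip out from under the holder's sprung orange arm and lay it flat in the grey tray, lengthwise. Then tuck the green strip in its place under the arm, on top of the pile, pushed fully home against the stops at the back and left there. Leave the yellow strip and the other things on the desk alone.

Things in the scene. Friction and masses are not known exactly. Their poses are not given: they have to be found in the camera images.
- holder: Dark steel card holder, fixed. Origin on the desk; x points from its open front (facing roughly the robot) to its back, z up. In its frame: fixed pile of paper cards 56 mm wide, x = -40 to 65 mm, top at z = 36 mm; base plate 12 mm high, 76 mm wide, x = -30 to 125 mm; low side guides at x = 20 to 65 mm, inner faces y = +-31 mm, tops z = 46 mm; hinge ears at x = 105 to 125 mm, tops z = 64 mm.
- holder_home (a point): Where the centre of a strip's underside is when fully home: holder frame x = -5, y = 0, z = 36 mm. The two back stops have front faces at holder x = 65 mm, tops at z = 52 mm. A strip at home overhangs the front of the pile by 35 mm, with free space beneath and beside the overhang.
- press_arm (a joint): Angle (rad) of the sprung orange arm (slippery plastic, 22 mm wide), hinged across the holder's back at holder x = 115, z = 54 mm. 0 = nose on the bare pile, about 0.09 = on a strip; grows as the nose rises (to 0.9). Spring and weight press the nose down with about 1.2 N; let go, it springs down.
- press_nose (a point): Underside of the arm's nose, which presses on the pile; with the arm at 0 at holder x = 22, y = 0, z = 36 mm. In front of it the arm turns up about 22 deg into a lip, front edge at holder x = -19 mm, its underside about 16 mm above the pile. A strip slid flat along the pile top from the front goes under the lip and lifts the arm by itself.
- old_strip: Red strip: flat stiff board 140 x 50 x 8 mm, about 50 g, with two thin white lines across; the same either way round. Origin: centre of its underside; x along its length, z up. Starts fully home in the holder, under the arm.
- new_strip: Green strip: flat stiff board 140 x 50 x 8 mm, about 50 g, with two thin white lines across; the same either way round. Origin: centre of its underside; x along its length, z up. Starts flat on the desk, at the robot's right.
- spare_strip: Yellow strip: flat stiff board 140 x 50 x 8 mm, about 50 g, with two thin white lines across; the same either way round. Origin: centre of its underside; x along its length, z up. Flat on the desk near the green one; not to be moved.
- tray: Grey open tray, fixed to the desk, at the robot's left: 210 mm (its x) x 130 mm (its y) outside, walls 5 mm thick and 14 mm high overall, floor 5 mm thick. Origin: centre of its underside, on the desk; z up.
- probe: Loose steel probe 165 mm long, 9 mm thick, lying on the desk; not to be moved. Origin on the desk under its middle; x along it.
- clipper: Loose clipper with blue plastic handles, about 130 mm long, lying flat; not to be moved. Origin on the desk under its middle; x towards the jaws.
- pot_a: Loose paint pot with a black cap, 34 mm diameter, 55 mm high; not to be moved. Origin: centre of its underside.
- pot_b: Loose paint pot with a white cap, 34 mm diameter, 55 mm high; not to be moved. Origin: centre of its underside.
Not all that is in view belongs to the job. There is more than one size of the new_strip; the job needs the middle-sized.

How it is judged:
By the outcome, as a careful person would: the job done as asked, in the order asked, and still so for the second after the job is handed in, with the robot touching nothing.
It also fails if it takes over 72 s, if anything falls off the work surface, if the arm or the gripper's body presses on something with over 40 N, if the wrist force passes 120 N, or if a joint passes its speed limit or range.

## Working session

There is one attempt and no reset: what is moved stays moved. The work goes in short steps, Python scripts to look and compute and a tool call to move; the robot and the scene stay as the last step left them, time stands still between calls to the robot, and variables do not carry over. Pictures are saved under pics/ and viewed, at most 10 in all, crops included, and the job is handed in when it is done.

Besides the shell and the picture viewer there is one more tool, called after ">>>" in YAML: its name, and indented under it one key for each argument. apply_moves: Moves the arm, as the interface text tells. Its arguments: {"type":"object","properties":{"moves":{"type":"array","items":{"type":"number"}},"claw":{"type":"number"},"newtons":{"type":"number"}},"required":["moves"]}

```bash
mkdir -p pics; python3 - <<'E'
from workcell import status, vision
import cv2, numpy as np
for n in ["scene","side"]:
    c=vision.read_camera(n); cv2.imwrite(f"pics/{n}0.png",c["image"]); np.savez(f"{n}0.npz",**c)
    print(n,c["camera_matrix"].round(1).tolist(),c["camera_from_world"].round(4).tolist())
print(status.get_state())
E
```

```text
scene [[510.1, 0.0, 317.9], [0.0, 510.1, 242.9], [0.0, 0.0, 1.0]] [[0.3821, 0.9241, -0.0042, -0.1737], [0.7448, -0.3106, -0.5906, -0.3903], [-0.547, 0.2225, -0.807, 1.5915], [0.0, 0.0, 0.0, 1.0]]
side [[571.4, 0.0, 322.6], [0.0, 571.4, 237.2], [0.0, 0.0, 1.0]] [[0.7535, -0.6575, -0.0018, -0.4164], [-0.3506, -0.3995, -0.847, 0.2468], [0.5562, 0.6388, -0.5316, 1.4234], [0.0, 0.0, 0.0, 1.0]]
{'clock': 0.1, 'joint_pos': array([-1.39603783e-01,  3.13924472e-01,  4.50820936e-02,  1.30362452e+00,
        6.12362921e-07,  1.43118154e+00]), 'qvel': array([ 0.00086677, -0.00195465,  0.00278913,  0.00136689,  0.00055222,
        0.00103849]), 'tau': array([ 3.58776997e-03, -4.81727242e+01,  2.99244744e+01,  1.27543980e-02,
       -1.12281841e-04,  1.60051752e-05]), 'tcp_pos': array([5.74542357e-01, 5.26838804e-05, 2.38494229e-01]), 'orientation': array([-6.67264754e-04,  7.07102644e-01,  7.07110425e-01, -5.02454514e-04]), 'wrist_force': array([-0.6650287 , -0.35715282,  0.85400906]), 'ft_torque': array([-0.06672873,  0.00456315, -0.03684756]), 'grip_force': 0.0, 'finger_gap': 0.08528693529110938}
```

View pics/scene0.png

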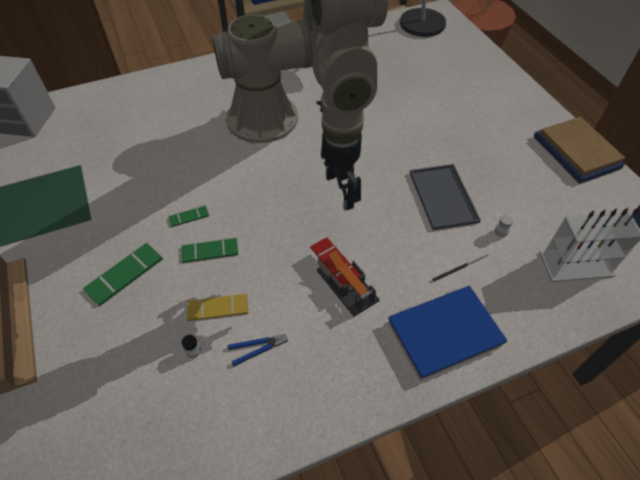

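View pics/side0.png

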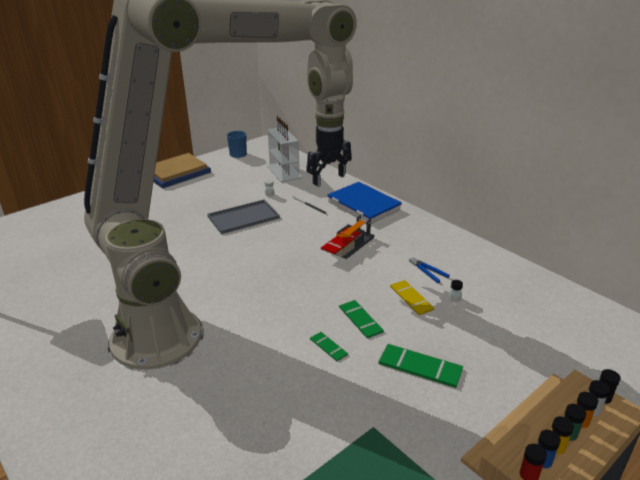

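The scene picture shows the middle green strip near (210,250), yellow at (218,307), the holder with the red strip's overhang at (325,248) and its ears at (370,295), and the tray at (444,196). The side picture agrees: middle green at (361,318), holder at (347,238), tray at (244,216).

```bash
cat > h.py <<'E'
import numpy as np, cv2
from workcell import status, vision
def cam(n):
    return vision.read_camera(n)
def ray(c,uv,z):
    uv=np.atleast_2d(uv).astype(float); K=c["camera_matrix"];T=c["camera_from_world"];R=T[:3,:3];o=-R.T@T[:3,3]
    d=np.c_[uv,np.ones(len(uv))]@np.linalg.inv(K).T@R
    return (o+d*((z-o[2])/d[:,2])[:,None])
def proj(c,p):
    p=np.atleast_2d(p);T=c["camera_from_world"];q=(p@T[:3,:3].T+T[:3,3])@c["camera_matrix"].T
    return q[:,:2]/q[:,2:]
def rects(c,lo,hi,z,amin=60):
    hsv=cv2.cvtColor(c["image"],cv2.COLOR_BGR2HSV)
    m=cv2.inRange(hsv,lo,hi); m=cv2.morphologyEx(m,cv2.MORPH_CLOSE,np.ones((5,5)))
    out=[]
    for k in cv2.findContours(m,cv2.RETR_EXTERNAL,cv2.CHAIN_APPROX_NONE)[0]:
        if cv2.contourArea(k)<amin: continue
        w=ray(c,k[:,0,:],z)[:,:2]*1000
        (x,y),(a,b),t=cv2.minAreaRect(w.astype(np.float32))
        if a<b: a,b,t=b,a,t+90
        t=(t+90)%180-90
        out.append((round(x),round(y),round(a),round(b),round(t,1)))
    return out
E
python3 - <<'E'
from h import *
for n in ["scene","side"]:
    c=np.load(n+"0.npz")
    print(n,"green",rects(c,(45,100,40),(80,255,255),.006),"\n yellow",rects(c,(22,120,60),(35,255,255),.006))
    print(" red",rects(c,(0,150,60),(6,255,255),.044,40),"\n orange",rects(c,(8,150,60),(19,255,255),.055,40))
    im=c["image"]; u=(265,210) if n=="scene" else (290,190)
    cv2.imwrite(f"pics/z{n}.png",cv2.resize(im[u[1]:u[1]+120,u[0]:u[0]+160] ,None,fx=5,fy=5,interpolation=cv2.INTER_CUBIC))
c=np.load("scene0.npz")
print("tray corners",(ray(c,[[410,171],[455,165],[479,221],[431,229]],.014)*1000).round().tolist())
c=np.load("side0.npz")
print("tray corners",(ray(c,[[208,213],[265,202],[280,212],[220,234]],.014)*1000).round().tolist())
E
```

```text
scene green [(419, -500, 183, 67, -65.6), (432, -287, 136, 50, 77.4), (303, -309, 97, 34, 88.9)] 
 yellow [(598, -314, 138, 52, 75.8)]
 red [(609, -21, 138, 49, 12.2)] 
 orange [(655, -12, 132, 31, 10.1)]
side green [(153, -592, 241, 118, -41.2), (509, -836, 49, 12, 18.2), (416, -502, 184, 73, -65.5), (297, -313, 102, 36, 88.8), (428, -291, 143, 51, 77.2)] 
 yellow [(461, -837, 54, 18, 21.5), (594, -318, 145, 53, 75.6)]
 red [(326, -838, 44, 34, 21.8), (603, -26, 144, 55, 14.4)] 
 orange [(511, -849, 57, 14, 16.4), (632, -23, 178, 56, 28.4), (911, 1513, 1639, 127, 59.9), (763, 2727, 4233, 892, 70.7)]
tray corners [[391.0, 306.0, 14.0], [420.0, 435.0, 14.0], [619.0, 385.0, 14.0], [594.0, 257.0, 14.0]]
tray corners [[415.0, 428.0, 14.0], [604.0, 364.0, 14.0], [601.0, 273.0, 14.0], [372.0, 287.0, 14.0]]
```

View pics/zscene.png

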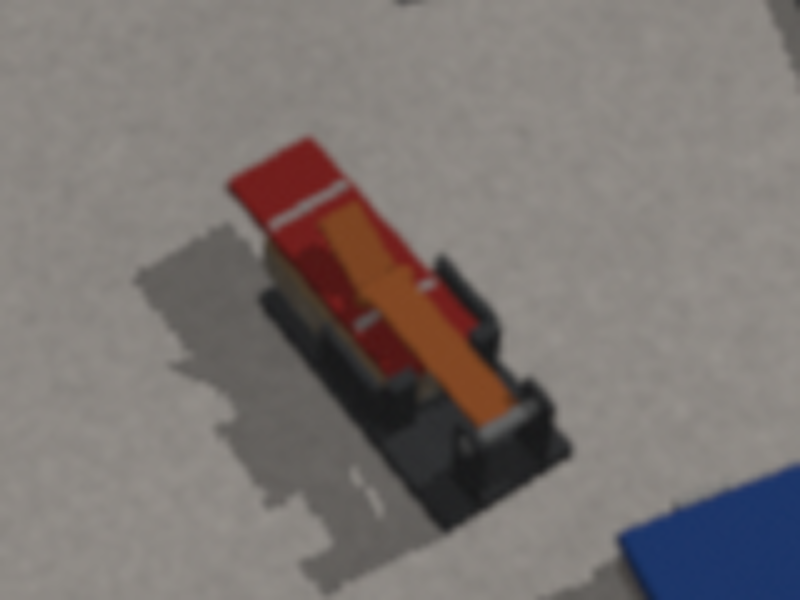

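The crop shows the red overhang at the front-left of the holder, with the arm's lip pointing the same way. I put the red strip at about (607,-23) mm with yaw 12.5°, the tray centre at about (506,346) with yaw -13.5°, and the green strip at (430,-289) with yaw 77.3°. Next I'll go above the red overhang.

>>> apply_moves:
  moves: [-0.74,-1.36,-3.4,0,0,1.79,-0.74,-1.36,-3.4,0,0,1.79,-0.74,-1.36,-3.4,0,0,1.79,-0.74,-1.36,-3.4,0,0,1.79,-0.74,-1.36,-3.4,0,0,1.79,-0.74,-1.36,-3.4,0,0,1.79,-0.74,-1.36,-3.4,0,0,1.79,-0.74,-1.36,-3.4,0,0,1.79,-0.74,-1.36,-3.4,0,0,1.79,-0.74,-1.36,-3.4,0,0,1.79,-0.74,-1.36,-3.4,0,0,1.79,-0.74,-1.36,-3.4,0,0,1.79,-0.74,-1.36,-3.4,0,0,1.79,-0.74,-1.36,-3.4,0,0,1.79,-0.74,-1.36,-3.4,0,0,1.79,-0.74,-1.36,-3.4,0,0,1.79,-0.74,-1.36,-3.4,0,0,1.79]
  claw: 90

```text
clock: 1.52
tcp_pos: [0.5563, -0.0339, 0.154]
orientation: [-0.0, -0.109, 0.994, 0.0]
wrist_force: [-0.6, 0.6, -0.6]
finger_gap: 0.0773
grip_force: 0.0
```

```bash
python3 - <<'E'
from h import *
c=cam("wrist"); cv2.imwrite("pics/w1.png",c["image"]); np.savez("w1.npz",**c)
print("red",rects(c,(0,150,50),(7,255,255),.044,300),"orange",rects(c,(9,150,50),(19,255,255),.05,300))
E
```

```text
red [(605, -19, 141, 50, 12.3)] orange [(645, -11, 93, 31, 12.5)]
```

View pics/w1.png

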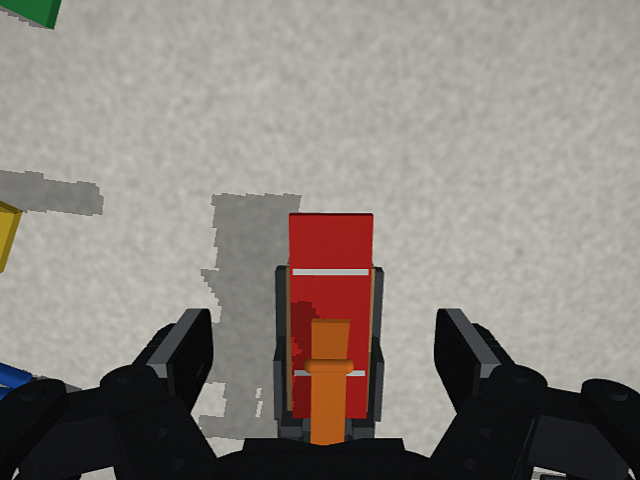

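The wrist view shows the red strip between the open fingers (front edge at row 213, centre column 331), centred near (605,-20) mm at 12.4°. I'll go down and grip the overhang.

>>> apply_moves:
  moves: [-0.08,0.12,-1.5,0,0,0,-0.08,0.12,-2.6,0,0,0,-0.08,0.12,-3.5,0,0,0,-0.08,0.12,-4.2,0,0,0,-0.08,0.12,-4.52,0,0,0,-0.08,0.12,-4.52,0,0,0,-0.08,0.12,-4.52,0,0,0]

```text
clock: 2.15
tcp_pos: [0.5546, -0.031, 0.0415]
orientation: [-0.0, -0.109, 0.994, 0.0]
wrist_force: [0.4, 0.3, 0.3]
finger_gap: 0.0768
grip_force: 0.0
```

>>> apply_moves:
  moves: [0,0,0,0,0,0,0,0,0,0,0,0,0,0,0,0,0,0,0,0,0,0,0,0,0,0,0,0,0,0,0,0,0,0,0,0,0,0,0,0,0,0,0,0,0,0,0,0,0,0,0,0,0,0,0,0,0,0,0,0]
  claw: 40
  newtons: 40

```text
clock: 2.98
tcp_pos: [0.5557, -0.0312, 0.0431]
orientation: [0.001, -0.109, 0.994, -0.0]
wrist_force: [-0.3, -0.1, 6.0]
finger_gap: 0.0487
grip_force: 41.2
```

```bash
python3 - <<'E'
from h import *
c=cam("wrist"); d=cam("side"); np.savez("s2.npz",**d)
p=proj(d,[.56,-.03,.05])[0].astype(int); print(p,status.get_state()["grip_force"])
im=d["image"][p[1]-50:p[1]+50,p[0]-60:p[0]+60]
cv2.imwrite("pics/a2.png",np.hstack([cv2.resize(im,(480,400),interpolation=cv2.INTER_CUBIC),cv2.resize(c["image"][180:480,200:440],(320,400))]))
E
```

```text
[331 243] 41.22590482234955
```

View pics/a2.png

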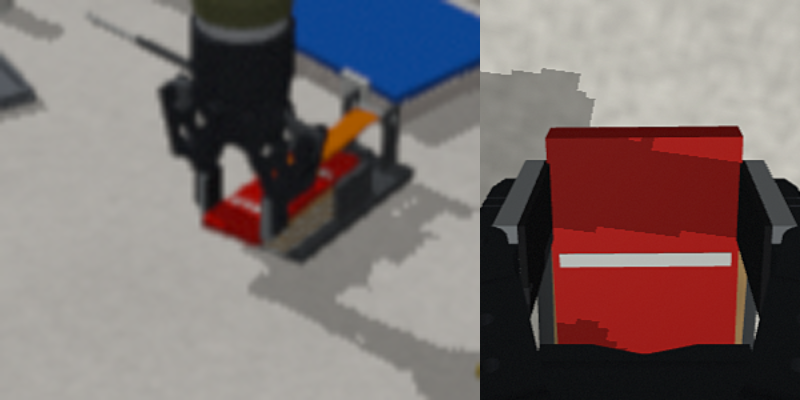

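The strip is gripped at its overhang (the pads are on both red edges in the crop). I'll draw it out along the holder's -x direction.

>>> apply_moves:
  moves: [-0.05,-0.01,0.06,0,0,0,-0.2,-0.04,0.06,0,0,0,-0.5,-0.11,0.06,0,0,0,-0.9,-0.2,0.06,0,0,0,-1.3,-0.286,0.06,0,0,0,-1.7,-0.374,0.06,0,0,0,-2.1,-0.462,0.06,0,0,0,-2.5,-0.55,0.06,0,0,0,-2.9,-0.638,0.06,0,0,0,-3.3,-0.726,0.06,0,0,0,-3.7,-0.814,0.06,0,0,0,-4.1,-0.9,0.06,0,0,0,-4.5,-0.99,0.06,0,0,0,-4.7,-1.03,0.5,0,0,0,-4.7,-1.03,1.4,0,0,0,-4.7,-1.03,1.6,0,0,0,-4.7,-1.03,1.6,0,0,0]

```text
clock: 4.5
tcp_pos: [0.438, -0.0574, 0.0827]
orientation: [0.002, -0.109, 0.994, -0.001]
wrist_force: [-0.3, 0.2, -1.0]
finger_gap: 0.0488
grip_force: 41.6
```

```bash
python3 - <<'E'
from h import *
s=status.get_state(); print(s["tcp_pos"],s["orientation"],s["finger_gap"])
d=cam("side"); e=cam("scene"); c=cam("wrist")
print(rects(d,(0,150,60),(7,255,255),.08),rects(e,(0,150,60),(7,255,255),.08),rects(c,(0,150,50),(7,255,255),.08,300))
# tray: grey mask floor
for n in (d,e):
    p=proj(n,[.506,.346,.014])[0].astype(int)
    g=cv2.cvtColor(n["image"],cv2.COLOR_BGR2GRAY); r=n["image"]
    m=(g<90).astype(np.uint8); lab=cv2.connectedComponents(m)[1]; k=(lab==lab[p[1],p[0]]).astype(np.uint8)
    ct=max(cv2.findContours(k,0,1)[0],key=cv2.contourArea); w=ray(n,ct[:,0,:],.012)[:,:2]*1000
    print("tray",cv2.minAreaRect(w.astype(np.float32)))
E
```

```text
[ 0.43801804 -0.05736689  0.08265536] [ 1.56303632e-03 -1.09245207e-01  9.94013356e-01 -6.99785442e-04] 0.04880258816473488
[(301, -845, 50, 33, 21.8), (441, -45, 76, 39, 50.0), (520, -61, 98, 36, 31.7)] [(489, -46, 139, 49, 12.4)] [(450, -54, 69, 51, 12.9)]
tray ((2210.873779296875, 825.246337890625), (4993.98046875, 4365.9921875), 48.27830123901367)
tray ((505.3724060058594, 345.1941833496094), (136.68853759765625, 219.7117919921875), 78.28132629394531)
```

>>> apply_moves:
  moves: [0.68,1.0,0.3,0,0,-0.03,0.68,2.2,0.3,0,0,-0.06,0.68,3.4,0.3,0,0,-0.1,0.68,4.6,0.3,0,0,-0.14,0.68,5.8,0.3,0,0,-0.18,0.68,7.0,0.3,0,0,-0.22,0.68,8.2,0.3,0,0,-0.26,0.68,9.4,0.3,0,0,-0.3,0.68,10.6,0.3,0,0,-0.34,0.68,11.8,0.3,0,0,-0.38,0.68,13.0,0.3,0,0,-0.41,0.68,14.2,0.3,0,0,-0.443,0.68,15.4,0.3,0,0,-0.443,0.68,16.3,0.3,0,0,-0.443,0.68,16.56,0.3,0,0,-0.443,0.68,16.56,0.3,0,0,-0.443,0.68,16.56,0,0,0,-0.443,0.68,16.56,-0.5,0,0,-0.443,0.68,16.56,-1.0,0,0,-0.443,0.68,16.56,-1.0,0,0,-0.443]

```text
clock: 6.32
tcp_pos: [0.4521, 0.3544, 0.0531]
orientation: [-0.002, 0.113, 0.994, -0.002]
wrist_force: [-1.2, 0.8, -1.6]
finger_gap: 0.0486
grip_force: 41.6
```

```bash
python3 - <<'E'
from h import *
e=cam("wrist"); z=status.get_state()["tcp_pos"][2]-.0
print(z,rects(e,(0,150,50),(7,255,255),z,300))
cv2.imwrite("pics/w3.png",e["image"])
E
```

```text
0.05432377090988673 [(464, 351, 68, 50, -12.6)]
```

View pics/w3.png

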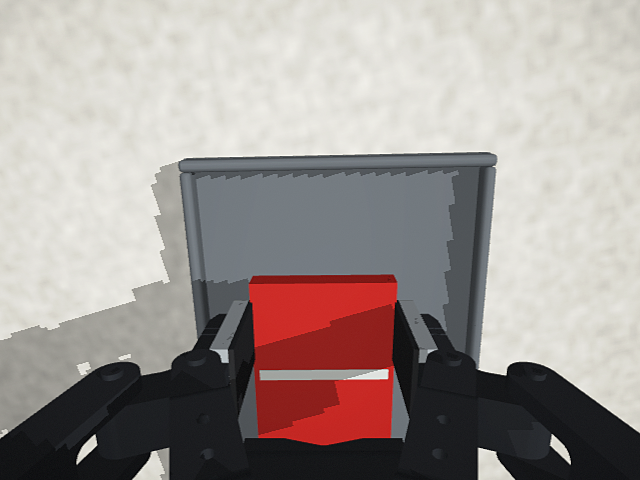

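The strip hangs over the middle of the tray: strip columns 250–397 against tray columns 180–495, nearly parallel. I'll lower it and release.

>>> apply_moves:
  moves: [0,0,-0.6,0,0,0,0,0,-1.1,0,0,0,0,0,-1.4,0,0,0,0,0,-1.58,0,0,0,0,0,-1.58,0,0,0,0,0,-1.58,0,0,0]

```text
clock: 6.87
tcp_pos: [0.4543, 0.357, 0.0172]
orientation: [0.0, 0.112, 0.994, 0.0]
wrist_force: [0.0, 0.9, -0.6]
finger_gap: 0.0481
grip_force: 41.6
```

>>> apply_moves:
  moves: [0,0,0,0,0,0,0,0,0,0,0,0,0,0,0,0,0,0,0,0,0,0,0,0,0,0,0,0,0,0,0,0,0.3,0,0,0,0,0,1.2,0,0,0,0,0,2.5,0,0,0,0,0,4,0,0,0,0,0,4,0,0,0]
  claw: 75

```text
clock: 7.7
tcp_pos: [0.4577, 0.3595, 0.1247]
orientation: [0.005, 0.112, 0.994, 0.004]
wrist_force: [0.9, 0.3, 0.3]
finger_gap: 0.0641
grip_force: 0.0
```

```bash
python3 - <<'E'
from h import *
e=cam("wrist"); d=cam("scene")
print(rects(e,(0,150,50),(7,255,255),.013,300),rects(d,(0,150,60),(7,255,255),.013))
s=status.get_state();print(s["joint_pos"])
print("green",rects(d,(45,100,40),(80,255,255),.006))
E
```

```text
[(503, 346, 141, 50, -12.1)] [(508, 344, 141, 50, -12.1)]
[ 5.27724138e-01  3.78921597e-01 -1.60807525e-01  1.02582449e+00
  5.86404731e-05  7.51477695e-01]
green [(419, -499, 182, 68, -65.6), (432, -287, 136, 50, 77.4), (303, -309, 97, 34, 88.9)]
```

The red strip lies flat in the tray at (505,345), yaw -12°. Next, over to the green strip.

>>> apply_moves:
  moves: [-1.44,-1,0.6,0,0,0.06,-1.44,-2.5,0.6,0,0,0.15,-1.44,-4,0.6,0,0,0.25,-1.44,-5.5,0.6,0,0,0.35,-1.44,-7,0.6,0,0,0.45,-1.44,-8.5,0.6,0,0,0.54,-1.44,-10,0.6,0,0,0.63,-1.44,-11.5,0.6,0,0,0.72,-1.44,-13,0.6,0,0,0.81,-1.44,-14.5,0.6,0,0,0.9,-1.44,-16,0.6,0,0,0.99,-1.44,-17.5,0.6,0,0,1.08,-1.44,-19,0.6,0,0,1.17,-1.44,-20.5,0.6,0,0,1.26,-1.44,-22,0.6,0,0,1.34,-1.44,-23.5,0.6,0,0,1.42,-1.44,-25,0.6,0,0,1.5,-1.44,-26.3,0.6,0,0,1.574,-1.44,-27.3,0.6,0,0,1.574,-1.44,-27.9,0.6,0,0,1.574]
  claw: 85

```text
clock: 9.47
tcp_pos: [0.4172, -0.3426, 0.1304]
orientation: [-0.0, -0.624, 0.781, 0.001]
wrist_force: [0.3, -0.4, 0.4]
finger_gap: 0.073
grip_force: 0.0
```

>>> apply_moves:
  moves: [0,0,0,0,0,0,0,0,0,0,0,0,0,0,0,0,0,0]

```text
clock: 9.72
tcp_pos: [0.4175, -0.3385, 0.1311]
orientation: [0.0, -0.625, 0.78, 0.001]
wrist_force: [0.0, 0.4, 0.0]
finger_gap: 0.0727
grip_force: 0.0
```

```bash
python3 - <<'E'
from h import *
e=cam("wrist"); cv2.imwrite("pics/w4.png",e["image"]); s=status.get_state()
print(s["tcp_pos"],s["orientation"],rects(e,(45,100,40),(80,255,255),.007,300))
E
```

```text
[ 0.41771905 -0.33833862  0.1313417 ] [ 6.42353615e-05 -6.25459499e-01  7.80255906e-01  1.06373654e-03] [(429, -287, 142, 50, 77.4), (300, -310, 102, 38, 88.9), (396, -456, 88, 67, -65.4)]
```

View pics/w4.png

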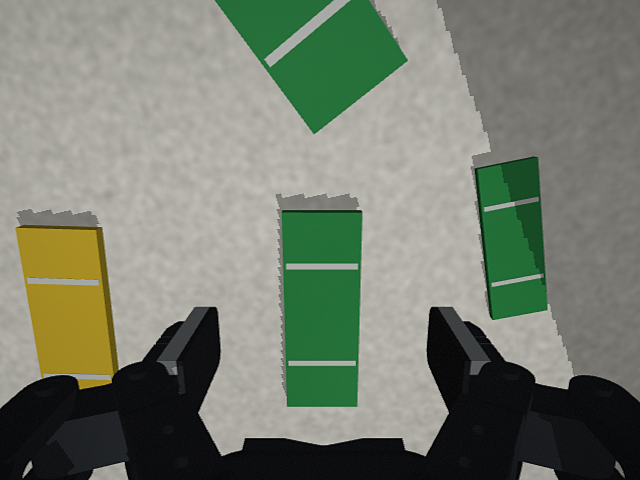

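The middle green strip sits centred below the fingers (columns 283–362, near end at row 210), and the TCP is on the grip point. I'll go down in stages, watching the force.

>>> apply_moves:
  moves: [0,0,-1.5,0,0,0,0,0,-2.8,0,0,0,0,0,-3.8,0,0,0,0,0,-4.5,0,0,0,0,0,-4.8,0,0,0,0,0,-4.8,0,0,0,0,0,-4.8,0,0,0,0,0,-4.8,0,0,0]
  claw: 68

```text
clock: 10.43
tcp_pos: [0.419, -0.3407, 0.0133]
orientation: [0.0, -0.625, 0.78, -0.001]
wrist_force: [-0.5, -0.1, 0.1]
finger_gap: 0.058
grip_force: 0.0
```

>>> apply_moves:
  moves: [0,0,-0.04,0,0,0,0,0,-0.12,0,0,0,0,0,-0.12,0,0,0]

```text
clock: 10.68
tcp_pos: [0.4184, -0.3406, 0.0094]
orientation: [0.0, -0.625, 0.781, -0.001]
wrist_force: [-0.6, -0.8, -0.6]
finger_gap: 0.0583
grip_force: 0.0
```

>>> apply_moves:
  moves: [0,0.05,-0.06,0,0,0,0,0.05,-0.08,0,0,0,0,0.05,-0.08,0,0,0]

```text
clock: 10.93
tcp_pos: [0.4179, -0.3389, 0.0067]
orientation: [-0.0, -0.625, 0.781, 0.0]
wrist_force: [-0.4, 0.1, -0.3]
finger_gap: 0.0579
grip_force: 0.0
```

>>> apply_moves:
  moves: [0,0,0,0,0,0,0,0,0,0,0,0,0,0,0,0,0,0,0,0,0,0,0,0,0,0,0,0,0,0,0,0,0,0,0,0]
  claw: 40
  newtons: 50

```text
clock: 11.43
tcp_pos: [0.4182, -0.3392, 0.0072]
orientation: [-0.0, -0.625, 0.781, -0.0]
wrist_force: [0.1, 0.5, 4.7]
finger_gap: 0.0478
grip_force: 52.0
```

>>> apply_moves:
  moves: [0,0,0.5,0,0,0,0,0,1.5,0,0,0,0,0,2.7,0,0,0,0,0.5,4,0,0,-0.05,0.1,1.5,4,0,0,-0.13,0.2,2.5,4,0,0,-0.22,0.3,3.5,4,0,0,-0.32,0.4,4.5,4,0,0,-0.42,0.5,5.5,4,0,0,-0.52,0.6,6.5,4,0,0,-0.62,0.7,7.5,4,0,0,-0.72,0.8,8.5,4,0,0,-0.82,0.9,9.5,4,0,0,-0.92,0.96,10.4,4,0,0,-1.02,0.96,11,4,0,0,-1.1,0.96,11.32,4,0,0,-1.134,0.96,11.32,4,0,0,-1.134,0.96,11.32,4,0,0,-1.134]

```text
clock: 12.93
tcp_pos: [0.4418, -0.0557, 0.1065]
orientation: [-0.0, -0.109, 0.994, 0.0]
wrist_force: [0.4, -0.0, 0.1]
finger_gap: 0.0478
grip_force: 51.7
```

```bash
python3 - <<'E'
from h import *
s=status.get_state(); print(s["tcp_pos"],s["orientation"],s["finger_gap"])
d=cam("scene"); e=cam("wrist"); f=cam("side"); z=s["tcp_pos"][2]
print(rects(d,(45,100,40),(80,255,255),z),rects(e,(45,100,40),(80,255,255),z,300))
print("orange",rects(e,(9,150,50),(19,255,255),.046,200),rects(d,(9,150,50),(19,255,255),.046,60))
im=f["image"][170:290,250:410]; cv2.imwrite("pics/a5.png",np.hstack([cv2.resize(im,(533,400),interpolation=cv2.INTER_CUBIC),cv2.resize(e["image"][180:480,200:440],(260,400))]))
E
```

```text
[ 0.44183176 -0.05573841  0.10652867] [-2.71223726e-04 -1.09041682e-01  9.94037141e-01  1.52864087e-05] 0.047809984669798286
[(496, -482, 164, 61, -65.6), (391, -310, 88, 31, 88.9), (497, -45, 139, 50, 11.0)] [(455, -53, 67, 50, 12.2)]
orange [] [(653, -11, 128, 29, 12.6)]
```

View pics/a5.png

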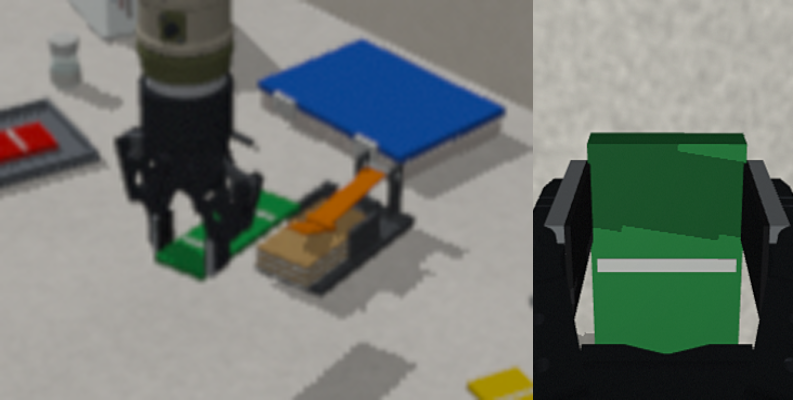

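The green strip is held level and in line, in front of the empty pile; the arm has sprung down onto the cards. The red strip is in the tray. I'll lower it and slide in.

>>> apply_moves:
  moves: [0,0,-0.8,0,0,0,0,0,-1.6,0,0,0,0,0,-2.2,0,0,0,0,0,-2.4,0,0,0,0,0,-2.4,0,0,0,0,0,-2.4,0,0,0,0,0,-2.4,0,0,0]

```text
clock: 13.67
tcp_pos: [0.4428, -0.0565, 0.0477]
orientation: [0.001, -0.108, 0.994, -0.0]
wrist_force: [-0.6, 0.5, -0.4]
finger_gap: 0.048
grip_force: 51.7
```

>>> apply_moves:
  moves: [0.3,0.066,0,0,0,0,0.6,0.132,0,0,0,0,0.9,0.198,0,0,0,0,1.2,0.264,0,0,0,0,1.5,0.33,-0.02,0,0,0,1.7,0.374,-0.04,0,0,0,1.9,0.418,-0.06,0,0,0,2.1,0.462,-0.06,0,0,0,2.3,0.506,-0.06,0,0,0,2.5,0.55,-0.06,0,0,0,2.5,0.55,-0.06,0,0,0,2.5,0.55,-0.06,0,0,0]

```text
clock: 14.67
tcp_pos: [0.505, -0.0422, 0.0453]
orientation: [0.0, -0.108, 0.994, 0.0]
wrist_force: [-0.7, -0.9, -1.0]
finger_gap: 0.0478
grip_force: 51.6
```

```bash
python3 - <<'E'
from h import *
s=status.get_state(); print(s["tcp_pos"],s["wrist_force"],s["ft_torque"])
d=cam("scene"); e=cam("wrist"); f=cam("side")
print(rects(d,(45,100,40),(80,255,255),.045),rects(e,(45,100,40),(80,255,255),.045,300))
a=d["image"][210:310,285:405]; im=f["image"][190:290,290:410]; cv2.imwrite("pics/a6.png",np.hstack([cv2.resize(x,(400,333),interpolation=cv2.INTER_CUBIC) for x in(a,im)]))
E
```

```text
[ 0.50497657 -0.04216799  0.04527798] [-0.71439389 -0.88755693 -1.01560538] [-0.05692105  0.14581506  0.02210694]
[(449, -493, 175, 65, -65.6), (560, -32, 141, 48, 10.3), (337, -310, 94, 33, 88.9)] [(518, -39, 67, 50, 12.1)]
```

View pics/a6.png

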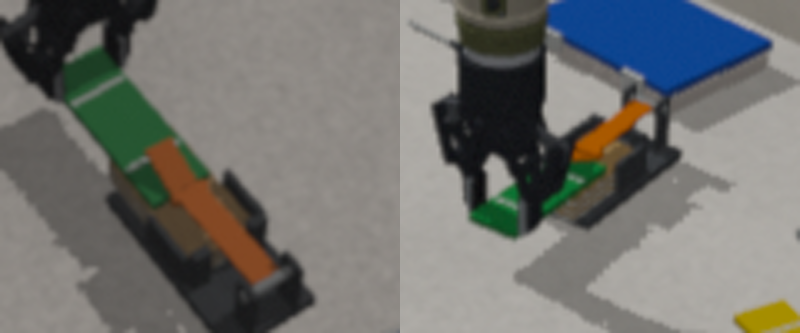

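The leading end is under the lip (the left crop shows it at about (165,195), beneath the orange arm). I'll continue to just short of home.

>>> apply_moves:
  moves: [0.15,0.033,0,0,0,0,0.3,0.066,0,0,0,0,0.45,0.1,0,0,0,0,0.6,0.132,0,0,0,0,0.75,0.165,0,0,0,0,0.9,0.2,0,0,0,0,1.05,0.231,0,0,0,0,1.2,0.264,0,0,0,0,1.35,0.3,0,0,0,0,1.5,0.33,0,0,0,0,1.5,0.33,0,0,0,0,1.5,0.33,0,0,0,0]

```text
clock: 15.82
tcp_pos: [0.5428, -0.034, 0.0454]
orientation: [0.001, -0.108, 0.994, 0.0]
wrist_force: [1.5, -0.8, -2.1]
finger_gap: 0.0484
grip_force: 51.7
```

```bash
python3 - <<'E'
from h import *
s=status.get_state(); print(s["tcp_pos"],s["wrist_force"],s["ft_torque"])
d=cam("scene"); e=cam("wrist")
print(rects(d,(45,100,40),(80,255,255),.044),rects(e,(45,100,40),(80,255,255),.044,300),rects(d,(9,150,50),(19,255,255),.055))
E
```

```text
[ 0.54275946 -0.03396159  0.04542537] [ 1.48572028 -0.77661105 -2.14000475] [-0.07113565  0.05988158 -0.02177016]
[(448, -493, 176, 65, -65.6), (597, -25, 141, 48, 8.0), (336, -309, 94, 33, 88.9)] [(557, -31, 68, 51, 12.2)] [(655, -11, 132, 29, 10.5)]
```

>>> apply_moves:
  moves: [0.08,0.018,-0.03,0,0,0,0.16,0.035,-0.05,0,0,0,0.24,0.053,-0.05,0,0,0,0.28,0.062,-0.05,0,0,0,0.28,0.062,-0.05,0,0,0,0.28,0.062,-0.05,0,0,0]

```text
clock: 16.42
tcp_pos: [0.5494, -0.0324, 0.0442]
orientation: [0.0, -0.108, 0.994, 0.0]
wrist_force: [-0.2, 0.2, -1.4]
finger_gap: 0.0487
grip_force: 51.8
```

>>> apply_moves:
  moves: [0.04,0.009,0,0,0,0,0.08,0.018,0,0,0,0,0.08,0.018,0,0,0,0]

```text
clock: 16.67
tcp_pos: [0.5511, -0.032, 0.0441]
orientation: [0.0, -0.108, 0.994, 0.0]
wrist_force: [-0.4, -0.1, -1.0]
finger_gap: 0.0476
grip_force: 51.8
```

>>> apply_moves:
  moves: [0.04,0.009,0,0,0,0,0.06,0.013,0,0,0,0,0.06,0.013,0,0,0,0]

```text
clock: 16.92
tcp_pos: [0.5526, -0.0317, 0.0441]
orientation: [0.0, -0.108, 0.994, 0.0]
wrist_force: [-0.5, 0.0, -1.6]
finger_gap: 0.0485
grip_force: 51.8
```

Still no contact with the stops; I'll go on in small steps.

>>> apply_moves:
  moves: [0.04,0.009,0,0,0,0,0.08,0.018,0,0,0,0,0.08,0.018,0,0,0,0]

```text
clock: 17.17
tcp_pos: [0.5544, -0.0312, 0.0439]
orientation: [-0.0, -0.108, 0.994, 0.0]
wrist_force: [-0.9, -0.9, -0.5]
finger_gap: 0.0483
grip_force: 51.8
```

>>> apply_moves:
  moves: [0.04,0.009,0,0,0,0,0.08,0.018,0,0,0,0,0.08,0.018,0,0,0,0]

```text
clock: 17.42
tcp_pos: [0.5544, -0.0309, 0.0433]
orientation: [-0.002, -0.108, 0.994, 0.0]
wrist_force: [-6.4, -2.4, -0.2]
finger_gap: 0.0483
grip_force: 51.8
```

```bash
python3 - <<'E'
from h import *
s=status.get_state(); print(s["tcp_pos"],s["wrist_force"],s["ft_torque"])
d=cam("scene"); e=cam("wrist")
print(rects(d,(45,100,40),(80,255,255),.044),rects(e,(45,100,40),(80,255,255),.044,300))
E
```

```text
[ 0.55444044 -0.03093943  0.04334362] [-6.37237912 -2.39668066 -0.15462979] [-0.41123396  1.14321152 -0.20717087]
[(448, -493, 176, 65, -65.6), (608, -27, 139, 46, 2.6), (226, -688, 83, 34, -88.8), (336, -309, 94, 33, 88.9)] [(567, -28, 67, 50, 12.1)]
```

The stops are felt at 6.8 N with the TCP at the expected home position. I'll release and rise.

>>> apply_moves:
  moves: [0,0,0,0,0,0,0,0,0,0,0,0,0,0,0,0,0,0,0,0,0,0,0,0,0,0,0,0,0,0,0,0,0,0,0,0,0,0,0.3,0,0,0,0,0,1,0,0,0,0,0,2.2,0,0,0,0,0,3.6,0,0,0,-0.5,0,5,0,0,0,-0.5,0,5,0,0,0,-0.5,0,5,0,0,0]
  claw: 80

```text
clock: 18.6
tcp_pos: [0.5456, -0.0311, 0.1723]
orientation: [0.003, -0.108, 0.994, -0.001]
wrist_force: [0.8, -1.0, -0.2]
finger_gap: 0.0681
grip_force: 0.0
```

```bash
python3 - <<'E'
from h import *
s=status.get_state(); print(s["tcp_pos"])
d=cam("scene"); e=cam("wrist"); f=cam("side")
G=((45,100,40),(80,255,255),.044)
print(rects(d,*G),rects(e,*G,300),rects(d,(0,150,60),(7,255,255),.013),rects(d,(22,120,60),(35,255,255),.006))
a=e["image"][200:470,220:440]; im=f["image"][190:290,290:410]
cv2.imwrite("pics/a7.png",np.hstack([cv2.resize(a,(380,466)),cv2.resize(im,(420,466),interpolation=cv2.INTER_CUBIC)]))
E
```

```text
[ 0.54555678 -0.03109591  0.1723073 ]
[(448, -493, 176, 65, -65.6), (609, -23, 136, 47, 10.8), (336, -309, 94, 33, 88.9)] [(605, -20, 142, 51, 11.8)] [(508, 344, 141, 50, -12.1)] [(598, -313, 136, 52, 75.7)]
```

View pics/a7.png

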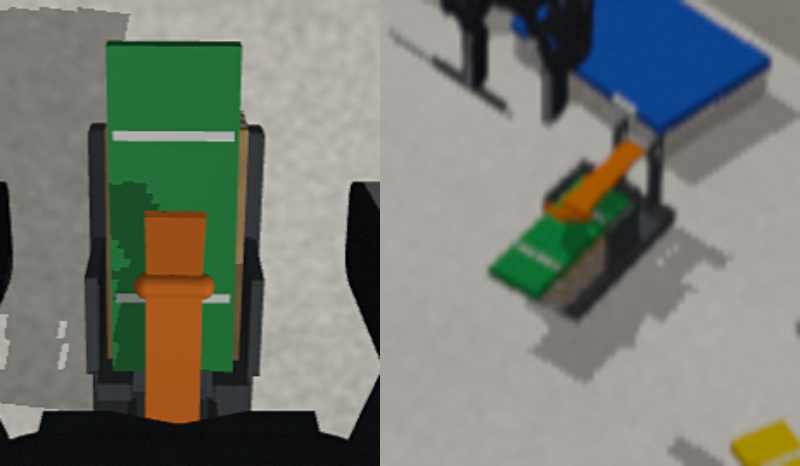

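The green strip sits flat under the arm in the same place the red one had (centre (605,-20), 11.8° against 12.3°). Red is in the tray and yellow hasn't moved, so I'm handing in.

```bash
python3 -c "
from workcell import job
print(job.hand_in())"
```

```text
the job is handed in; nothing more can be done
None
```

I handed the job in at about 19 s: the red strip lies flat and lengthwise in the grey tray, and the middle-sized green strip is under the orange arm, pushed back until I felt the stops. The last pictures show green within about 1 mm and 0.5° of where red had been, and yellow unmoved.

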